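# Block the beam, then open the shutter to its second stop

## Robot

A 6-joint arm with a two-finger parallel gripper is mounted at the origin on the work surface. World frame = base frame: x ahead of the robot, y to its left, z up, the work surface at z = 0. Lengths are in mm, angles in degrees, forces in N, time in s.
With the tool pointing down it reaches from about 275 to 825 mm from the base axis. Payload 5.2 kg.
Tool frame: the origin (TCP) lies midway between the tips of the shut fingers; the grasp point (between the pads) lies 19 mm behind it; z points along the fingers, y is the direction in which the jaws open and shut (so a half turn about z gives the same grasp; the last joint's range is limited). The gripper opens to 93 mm and grips with 3 to 60 N. Pads are 15 mm wide; open, the fingers measure 128 mm over their backs; the gripper's body (75 mm by 188 mm) begins 65 mm behind the grasp point.
Start: joints at [-79.458, 14.817, 87.949, -0, 77.235, -11.62], TCP at [207.495, -509.363, 182.653] pointing down, gripper open.
Joint ranges: [-179.93, 179.93], [-52.35, 119.4], [10.71, 147.94], [-69.91, 249.91], [12.55, 155.21], [-178.61, 178.61]. Speed limits (degrees/s): [147.25, 147.25, 180, 180, 180, 180].

## Interface

Orientations are given as [roll, pitch, yaw] about the fixed x, y, z axes, in that order (R = Rz(yaw) Ry(pitch) Rx(roll)).
In Python, from bench import env gives the robot as it stands.
- The arm moves only by the shell command python3 -m jog 'ROWS'. ROWS is JSON, a list that holds one entry, the list of rows, each a list of 5 numbers: the shift along the tool's x, y, z in mm, then the turn about the tool's z in rad, then the finger opening in mm, from 0 to 93. In form: [[[tx, ty, tz, turn, grip], ...]]. A call has 1 to 8 rows; each row shifts and turns the commanded pose from where the row before left it, along the tool's axes as they then stand; what a row does not reach is not made up. A row lasts 1/12 s, in which the tool goes at most 41.7 mm and 7.16 degrees, less where a joint would pass 70% of its speed; a pose out of reach is approached as far as the arm can. A call is refused whole if a number of a shift passes 41.7 or a number of a turn 0.125, either way. A call with a gripper value outside its range is refused whole. The fingers move at their own pace and stop on an object; the grip force is fixed at half the most. Time passes only in rows, so rows that do not move let the fingers close. It gives the time, the measured TCP pose, the force and the opening at its end, in the units of the state.
- env.get_state(): the state, without advancing time (a new reading comes with each control period).
- env.grab_frame(name): name is "scene" or "top" or "wrist"; returns the picture (384x512x3 uint8, red, green, blue); there is no depth.
- env.camera_model(name): a dict with "fx", "fy", "cx", "cy" (pixels), "rvec" (rotation vector, rad) and "tvec" (3), from world to camera coordinates, as OpenCV has them. Camera axes: x right, y down, z forward; pixel columns grow to the right and rows downward; lengths in mm; the calibration is good to about 2 mm. A picture is of the moment at which its call begins: read the wrist's pose just before it. camera_model takes no time and is no camera call; for the wrist camera it gives the pose at the moment of the call.
- env.close_job(): hands the job in, once; it reports no verdict.
Trained networks look in the newest picture that a camera, given by its name, has taken for a name from the list of things; names that differ only in an ending like _2 or _b are one class to them, and where a whole thing is asked for, a point or a joint stands for the part that bears it (a point fixed in the world has none). Each returns a list of dicts, best first, with "conf" (0 to 1); they miss things now and then, are a little off and sometimes report something else, mostly with a low value. They report only what shows in the picture. A call takes as long as a camera call.
- env.find_in(target, camera): "position" ([x, y, z] in mm, in world coordinates, good to about 4 mm: the middle of the surface that is visible of it).
The state is a dict: "t": time; "qpos": joint angles; "qd": joint speeds; "tau": joint torques, N m; "ee_pos": TCP position; "orientation": TCP orientation; "contact_force": force on the tool from outside, world axes, zero at the start; "ft_torque": the same for the moment, N m; "grip_width": finger opening in mm.
Only numpy, scipy, OpenCV 4.12 (cv2) and the standard library are available. Lean on these libraries where they do the work, as an engineer would, in place of code of your own. Each camera call takes 0.05 s, during which the arm holds its last target.

## Task

On the laser shutter, first push the loose beam block along its guide channel until it rests against the end stop; only then push the shutter's lever away from its closed position, past the first click, all the way to the second stop, and leave it there. Work with the fingertips only: push, never lift or carry the block, and leave the other slider and everything else on the bench where it is.

Things in the scene. Friction and masses are not known exactly. Their poses are not given: they have to be found in the camera images.
- shutter: beam shutter, fixed to the bench: 8 mm aluminium base plate (x -160 to 85, y -100 to 72 mm), a black housing on its right half (x -85 to 85, y -85 to -15 mm, flat top 54 mm above the bench) with the lever in a slot along its top, and the guide channel on its left half. Origin on the bench below the housing's mid-length; x points away from the robot (within 0.35 rad) along slot and channel, y left, z up
- stop_face (a point): middle of the near face of the channel's end stop, 23 mm above the bench; the block must rest against it. The channel: two steel rails along the shutter's x, 10 mm high above the base plate, 45 mm apart inside, centred on the shutter's y = 35 mm, from x = -150 to 55 mm, the stop (30 mm high) across its far end at x = 45 mm. The light window in the housing's side faces across it
- block: beam block: loose dark metal block standing in the channel, 50 to 95 mm short of the stop; 70 mm long (x, along the channel), foot 40 mm wide and 12 mm high, upper part 34 mm wide, 56 mm tall in all, 0.2 to 0.4 kg; flat upright end faces. Origin: centre of its underside, x away from the robot. At the stop its origin is 35 mm short of the stop face
- lever (a joint): shutter lever along its slot, in m, growing along the shutter's +x: 0 = closed (near end), 0.028 = first detent, 0.056 = second stop (far end, fully open, hard stop). Sprung into each of the three: leaving closed, or the first detent, takes about 5.5 N; once more than about 15 mm beyond a position it snaps on to the next. The first detent has 2 mm of play either way. 0.6 N friction, some damping
- lever_tip (a point): top centre of the shutter's lever: a steel bar that stands up 36 mm from the top of the housing, 10 mm thick, with a head 12 mm (x) by 22 mm (y) on its upper 16 mm; this point is 90 mm above the bench, at y = -50 mm in the shutter's frame and x = -28 mm when closed (+28 mm at the second stop)
- filter_knob (a joint): position of the other slider, the low filter unit's knob, in m, 0 at the start, up to 0.030; leave it alone
- filter_knob_top (a point): top of the filter unit's small round knob (14 mm across, 57 mm above the bench); the filter unit is a low black box 100 x 50 mm, 35 mm tall, fixed to the bench beside the shutter, on either side, with no channel
- lens_tube: bystander, leave it: black tube standing on end, 32 mm across, 55 mm tall
- objective: bystander, leave it: steel microscope objective standing on its nose, 32 mm across, 45 mm tall
- cap: bystander, leave it: grey round dust cap, 36 mm across, 15 mm tall, lying on the shutter's base plate in front of the housing
- lens_mount: bystander, leave it: round lens in a black ring on a short steel post with a 36 mm round foot, 85 mm tall
- hex_key: bystander, leave it: dark L-shaped hex key lying flat, 90 mm long, 6 mm thick; origin near the middle of the long leg
- screw_tray: bystander, leave it: shallow grey open tray 80 x 60 mm, 22 mm tall
- driver: bystander, leave it: screwdriver lying flat, about 160 mm long

How it is judged:
By the outcome, as a careful person would: the job done as asked, in the order asked, and still so for the second after the job is handed in, with the robot touching nothing.
It also fails if it takes over 43 s, if anything falls off the work surface, if the arm or the gripper's body presses on something with over 40 N, if the wrist force passes 120 N, or if a joint passes its speed limit or range.

## Working session

There is one attempt and no reset: what is moved stays moved. The work goes in short steps, Python scripts to look and compute and a shell command to move; the robot and the scene stay as the last step left them, time stands still between calls to the robot, and variables do not carry over. Pictures are saved under pics/ and viewed, and the job is handed in when it is done.

```bash
mkdir -p pics; ls; python3 - <<'E'
from bench import env
import cv2
print(env.get_state())
for n in ["scene","top"]:
    im=env.grab_frame(n); cv2.imwrite(f"pics/{n}0.png",im[:,:,::-1]); m=env.camera_model(n); print(n,m)
    for t in ["shutter","block","lever_tip","stop_face","lever","filter_knob_top","cap","lens_mount","lens_tube","objective","hex_key","screw_tray","driver"]:
        try: print(t,[(r['conf'],[round(v) for v in r['position']]) for r in env.find_in(t,n)][:2])
        except Exception as e: print(t,e)
E
```

```text
pics
{'t': 0.0, 'qpos': array([-7.94586267e+01,  1.48574413e+01,  8.80098139e+01, -2.11402523e-03,
        7.72338143e+01, -1.16192475e+01]), 'qd': array([-0.04217595,  0.11237799, -0.03260269,  0.05227926, -0.03303261,
       -0.009453  ]), 'tau': array([-3.29964205e-04, -4.37310505e+01, -2.84004915e+01,  7.17251399e-02,
        4.14226670e-02, -1.39865874e-04]), 'ee_pos': array([ 207.36175602, -508.76696896,  181.84368587]), 'orientation': array([-1.79900587e+02, -1.83373869e-02,  2.21610738e+01]), 'contact_force': array([0.26947075, 0.42539298, 0.04816734]), 'ft_torque': array([ 0.02715413, -0.01892891, -0.01952736]), 'grip_width': 93.17912981343471}
scene {'fx': 441.6582084060115, 'fy': 441.6582084060115, 'cx': 251.96554576174316, 'cy': 191.6407337705197, 'rvec': array([ 0.73942304,  2.54382192, -1.15100032]), 'tvec': array([ 488.83060523, -190.72655313, 1336.4308915 ])}
shutter [(0.89, [610, -8, 16]), (0.56, [578, -39, 80])]
block [(0.65, [587, 55, 55])]
lever_tip [(0.6, [579, -36, 80])]
stop_face [(0.86, [613, -8, 16]), (0.51, [534, 175, 36])]
lever [(0.64, [573, -43, 82])]
fil
[... 239 characters left out ...]
]
hex_key [(0.58, [765, 68, 7])]
screw_tray [(0.61, [688, 217, 4])]
driver [(0.85, [463, -262, 17])]
top {'fx': 459.67246759357033, 'fy': 459.67246759357033, 'cx': 254.45438596338755, 'cy': 181.28570062005642, 'rvec': array([ 2.20718206, -2.15282873,  0.15038984]), 'tvec': array([1.05241805e+00, 6.12555291e+02, 1.20095615e+03])}
shutter [(0.59, [568, -15, 9])]
block [(0.84, [570, 41, 64]), (0.44, [705, 90, 43])]
lever_tip []
stop_face [(0.89, [564, -10, 6])]
lever [(0.72, [574, 40, 65])]
filter_knob_top []
cap [(0.56, [475, -25, 23])]
lens_mount [(0.48, [745, -51, 58])]
lens_tube [(0.5, [707, 92, 40])]
objective []
hex_key []
screw_tray [(0.8, [690, 219, 5])]
driver [(0.81, [454, -260, 26])]
```

View pics/scene0.png

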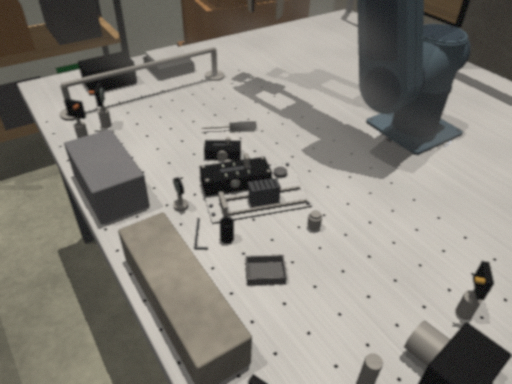

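View pics/top0.png

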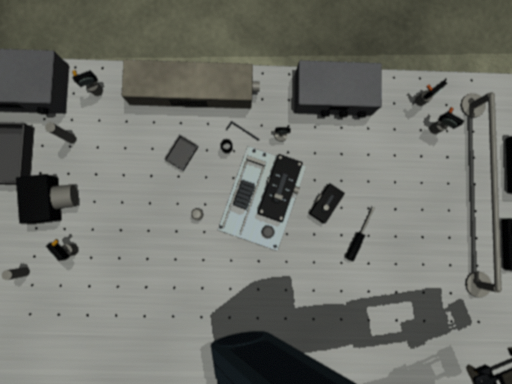

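```bash
python3 - <<'E'
import cv2
a=cv2.imread('pics/scene0.png')[100:290,180:430];cv2.imwrite('pics/scene0z.png',cv2.resize(a,None,fx=3.1,fy=3.1,interpolation=cv2.INTER_CUBIC))
a=cv2.imread('pics/top0.png')[130:330,180:390];cv2.imwrite('pics/top0z.png',cv2.resize(a,None,fx=3,fy=3,interpolation=cv2.INTER_CUBIC))
E
```

```text
(no output)
```

View pics/scene0z.png

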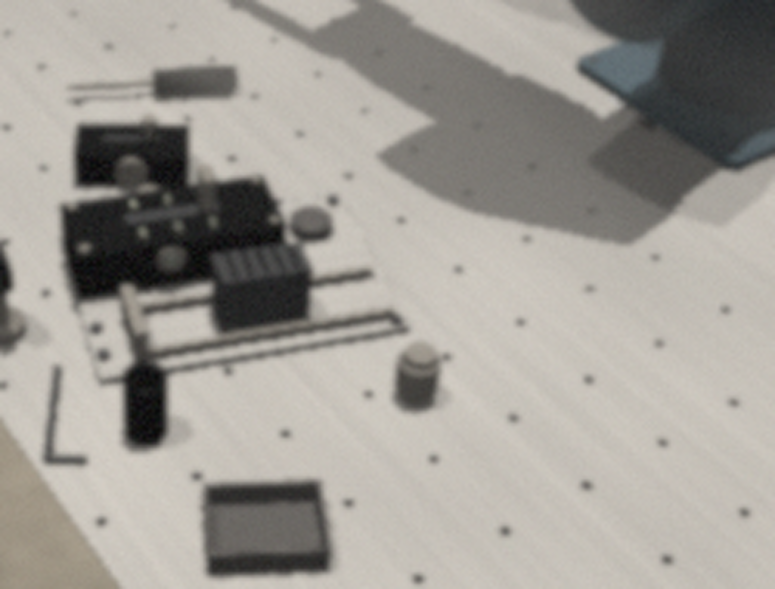

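View pics/top0z.png

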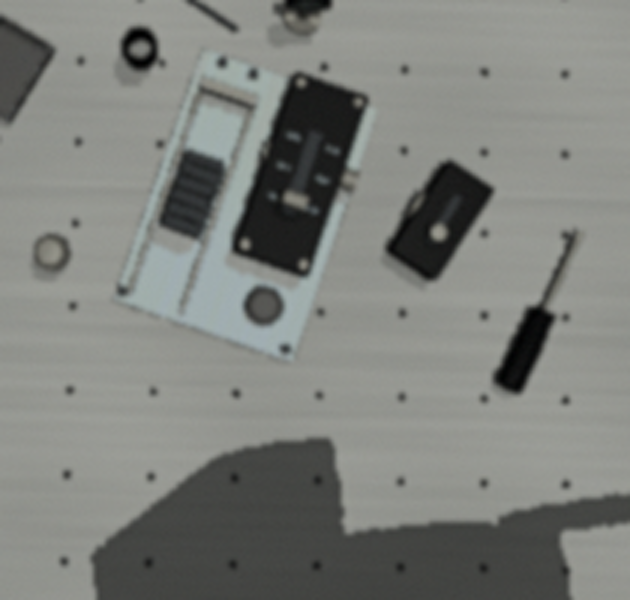

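```bash
cat > h.py <<'E'
import numpy as np, cv2
from scipy.optimize import least_squares
from bench import env
def proj(P,m):
    K=np.array([[m['fx'],0,m['cx']],[0,m['fy'],m['cy']],[0,0,1]])
    return cv2.projectPoints(np.float64(P).reshape(-1,3),np.float64(m['rvec']),np.float64(m['tvec']),K,None)[0].reshape(-1,2)
def tri(obs): # [(model,(u,v)),..]
    f=lambda p:np.concatenate([proj(p,m)[0]-np.array(uv) for m,uv in obs])
    r=least_squares(f,[600,0,50]); return r.x,r.fun
def S2W(P,p):
    c,s=np.cos(p[2]),np.sin(p[2]);P=np.atleast_2d(np.float64(P))
    return np.c_[p[0]+c*P[:,0]-s*P[:,1],p[1]+s*P[:,0]+c*P[:,1],P[:,2]]
def W2S(P,p):
    c,s=np.cos(p[2]),np.sin(p[2]);P=np.atleast_2d(np.float64(P));d=P[:,:2]-p[:2]
    return np.c_[c*d[:,0]+s*d[:,1],-s*d[:,0]+c*d[:,1],P[:,2]]
E
cat > a.py <<'E'
from h import *
T=env.camera_model('top');S=env.camera_model('scene')
tz=lambda u,v:(u/3+180-.33,v/3+130-.33); sz=lambda u,v:(u/3.1+180-.33,v/3.1+100-.33)
M=[((85,72,8),(203,52)),((-160,72,8),(114,298)),((-160,-100,8),(292,362)),((85,-15,54),(297,72)),((85,-85,54),(368,98)),((-85,-85,54),(307,276)),((-85,-15,54),(235,247)),((-28,-50,90),(296,197))]
P=np.array([a for a,_ in M]);uv=np.array([tz(*b) for _,b in M])
MS=[((85,72,8),(102,381)),((-160,72,8),(405,326)),((-28,-50,90),(205,168))]
PS=np.array([a for a,_ in MS]);uvS=np.array([sz(*b) for _,b in MS])
for useS in (0,1):
    f=lambda p:np.concatenate([(proj(S2W(P,p),T)-uv).ravel(),useS*(proj(S2W(PS,p),S)-uvS).ravel()])
    r=least_squares(f,[600,0,-.3]);print(r.x,np.degrees(r.x[2]),r.fun.round(1))
p=r.x
print('lever tri',tri([(T,tz(296,197)),(S,sz(205,168))]))
print('plate FL',tri([(T,tz(203,52)),(S,sz(102,381))]))
print('lever tip pred',S2W([(-28,-50,90),(45,35,23)],p))
# block top quad in top image
g=lambda q:(proj(S2W([(q[0]+35,35+17,64),(q[0]-35,35+17,64),(q[0]-35,35-17,64),(q[0]+35,35-17,64)],p),T))
print((g([-60])-[180,130])*3, (g([-40])-[180,130])*3)
E
python3 a.py
```

```text
[ 6.11591025e+02 -4.52655127e+00 -3.13676250e-01] -17.972325244496595 [-0.1 -1.8 -0.5  0.4  0.2  0.3 -0.3 -0.8  0.9 -0.8  0.6  0.5 -0.7  1.2
 -0.2  0.8 -0.  -0.   0.   0.   0.   0. ]
[ 6.12282807e+02 -5.42725448e+00 -3.13303274e-01] -17.95095533431342 [ 0.3 -2.  -0.2  0.2  0.6  0.   0.1 -1.1  1.2 -1.   0.9  0.2 -0.3  1.
  0.2  0.6 -0.6 -0.3  2.4  0.1  1.2  1.6]
lever tri (array([572.33975631, -44.28849217,  95.24001479]), array([ 0.33476571, -0.41501073,  0.49725855,  0.07716202]))
plate FL (array([711.95090696,  36.23660797,   4.40663966]), array([ 0.44028488, -0.57997546,  0.59276548,  0.10060729]))
lever tip pred [[570.2356889  -44.36361067  90.        ]
 [665.87933557  13.99984409  23.        ]]
[[183.63722778 157.86975492]
 [156.67520975 233.72978871]
 [193.74234317 246.77179972]
 [220.46811674 170.81464187]] [[191.27648415 136.37602823]
 [164.4145301  211.95452315]
 [201.41385652 224.96863849]
 [228.04042661 149.29342624]]
```

```bash
python3 -m jog '[[[0,0,0,0.117,0],[0,0,0,0.117,0],[0,0,0,0.117,0],[0,0,0,0.117,0],[0,0,0,0.117,0],[0,0,0,0.115,0]]]'
cat > goal.py <<'E'
import sys
from h import *
p=np.array([612.3,-5.4,-.3133])
def rep(p=p):
    s=env.get_state(); q=W2S(s['ee_pos'],p)[0]
    print('t',s['t'],'shutter-frame tcp',q.round(1),'rpy',s['orientation'].round(2),'F',s['contact_force'].round(2),'w',s['grip_width'].round(1))
    g=[float(a) for a in sys.argv[1:4]]
    if len(g)==3:
        d=S2W(g,p)[0]-s['ee_pos']; R=cv2.Rodrigues(np.zeros(3))[0]
        from scipy.spatial.transform import Rotation as Ro
        R=Ro.from_euler('xyz',s['orientation'],degrees=True).as_matrix()
        print('tool shift',(R.T@d).round(1),'turn to align (deg)',s['orientation'][2]-np.degrees(p[2]))
rep()
E
python3 goal.py -130 10 180
```

```text
t: 1.9
ee_pos: [207.5, -509.3, 182.7]
orientation: [-180.0, 0.0, -18.3]
contact_force: [-0.3, -0.8, -0.3]
grip_width: 58.1Traceback (most recent call last):
  File "goal.py", line 13, in <module>
    rep()
    ~~~^^
  File "goal.py", line 6, in rep
    print('t',s['t'],'shutter-frame tcp',q.round(1),'rpy',s['orientation'].round(2),'F',s['contact_force'].round(2),'w',s['grip_width'].round(1))
                                                                                                                        ^^^^^^^^^^^^^^^^^^^^^
AttributeError: 'float' object has no attribute 'round'
```

```bash
sed -i "s/s\['grip_width'\].round(1)/round(s['grip_width'],1)/" goal.py
python3 goal.py -130 10 200
```

```text
t 1.9 shutter-frame tcp [-229.8 -604.2  182.7] rpy [-180.      0.    -18.28] F [-0.29 -0.85 -0.35] w 58.1
tool shift [  96.3 -614.7  -17.3] turn to align (deg) -0.32621062498692055
```

```bash
python3 -m jog '[[[6,-40,-1,0,0],[6,-40,-1,0,0],[6,-40,-1,0,0],[6,-40,-1,0,0],[6,-40,-1,0,0],[6,-40,-1,0,0],[6,-40,-1,0,0],[6,-40,-1,0,0]]]'
python3 -m jog '[[[6,-40,-1,0,0],[6,-40,-1,0,0],[6,-40,-1,0,0],[6,-40,-1,0,0],[6,-40,-1,0,0],[6,-40,-1,0,0],[6,-34,-1,-0.006,0],[0,0,0,0,0]]]'
python3 goal.py -130 10 200
python3 - <<'E'
from h import *
m=env.camera_model('wrist'); print(m)
im=env.grab_frame('wrist');cv2.imwrite('pics/w1.png',im[:,:,::-1])
np.save('w1m.npy',m,allow_pickle=True)
E
```

```text
t: 2.57
ee_pos: [352.2, -217.9, 191.0]
orientation: [180.0, -0.0, -18.0]
contact_force: [0.5, -0.1, 0.6]
grip_width: 4.0
t: 3.23
ee_pos: [478.2, 33.2, 198.0]
orientation: [-179.8, -0.1, -17.3]
contact_force: [0.2, -0.3, 0.0]
grip_width: 0.7
t 3.2333 shutter-frame tcp [-139.5   -4.6  198. ] rpy [-1.7984e+02 -7.0000e-02 -1.7280e+01] F [ 0.25 -0.27  0.03] w 0.7
tool shift [  9.7 -14.5  -2. ] turn to align (deg) 0.6726102832401928
{'fx': 298.44824863999656, 'fy': 298.44824863999656, 'cx': 249.3754251748112, 'cy': 190.71567967548464, 'rvec': array([-1.77077187,  2.40679784,  0.29224482]), 'tvec': array([173.11807733, 402.84969068, 509.34574515])}
```

View pics/w1.png

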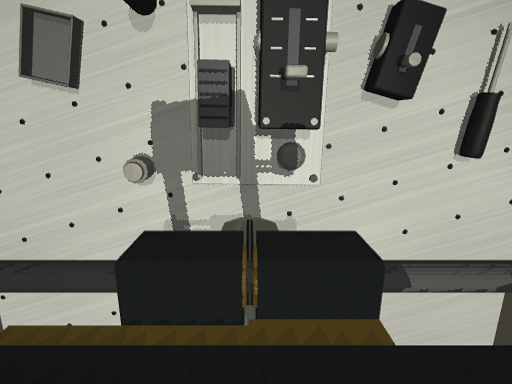

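```bash
python3 - <<'E'
import cv2
a=cv2.imread('pics/w1.png')[0:195,180:350];cv2.imwrite('pics/w1z.png',cv2.resize(a,None,fx=3,fy=3,interpolation=cv2.INTER_CUBIC))
E
```

```text
(no output)
```

View pics/w1z.png

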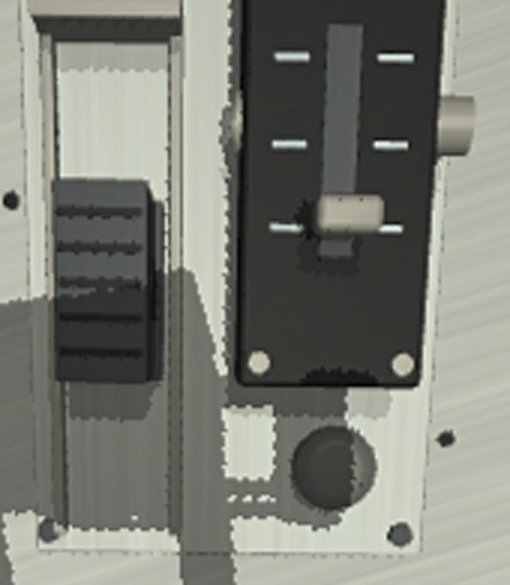

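```bash
cat > b.py <<'E'
from h import *
m=np.load('w1m.npy',allow_pickle=True).item()
R=cv2.Rodrigues(m['rvec'])[0]; print('cam pos',-R.T@m['tvec'],'axis',R[2])
z=lambda u,v:(u/3+180-.33,v/3-.33)
M=[((-160,72,8),(40,549)),((-160,-100,8),(420,552)),((-85,-15,54),(238,384)),((-85,-85,54),(419,386))]
P=np.array([a for a,_ in M]);uv=np.array([z(*b) for _,b in M])
r=least_squares(lambda p:(proj(S2W(P,p),m)-uv).ravel(),[612,-5,-.31]);print(r.x,np.degrees(r.x[2]),r.fun.round(1))
p=r.x; p0=np.array([612.3,-5.4,-.3133])
def bp(u,v,h,p):
    K=np.array([[m['fx'],0,m['cx']],[0,m['fy'],m['cy']],[0,0,1]])
    d=R.T@np.linalg.solve(K,[*z(u,v),1]);c=-R.T@m['tvec'];return W2S(c+d*(h-c[2])/d[2],p)[0].round(1)
for q in (p,p0):
    print('block corners',[bp(*b,64,q) for b in ((52,180),(148,180),(148,380),(57,380))])
    print('lever head near edge/centre',bp(352,198,90,q),bp(352,212,90,q),bp(352,225,90,q),'stop top near edge',bp(35,17,38,q),bp(182,17,38,q))
# triangulate lever & a block corner w/ top cam
T=env.camera_model('top')
print('lever tri',tri([(T,(296/3+179.67,197/3+129.67)),(m,z(352,212))])[0], 'housing NL',tri([(T,(235/3+179.67,247/3+129.67)),(m,z(238,384))])[0],'block near-right',tri([(T,(197/3+179.67,238/3+129.67)),(m,z(148,380))])[0])
E
python3 b.py
```

```text
cam pos [540.14105506  11.53439667 399.75671153] axis [-0.22558435  0.07341236 -0.97145372]
[ 6.12672118e+02 -5.78412415e+00 -3.09400409e-01] -17.7273376326471 [-1.   0.4  0.4  0.3 -0.5 -0.1  0.9 -0.3]
block corners [array([-15.6,  50.6,  64. ]), array([-15.4,  17.1,  64. ]), array([-83.6,  17.8,  64. ]), array([-83.8,  51.1,  64. ])]
lever head near edge/centre [-25.  -50.5  90. ] [-29.2 -50.7  90. ] [-33.1 -50.8  90. ] stop top near edge [43.7 59.2 38. ] [44.   6.1 38. ]
block corners [array([-15.3,  50.3,  64. ]), array([-15. ,  16.8,  64. ]), array([-83.2,  17.2,  64. ]), array([-83.6,  50.6,  64. ])]
lever head near edge/centre [-24.3 -50.8  90. ] [-28.5 -51.   90. ] [-32.5 -51.2  90. ] stop top near edge [43.9 59.1 38. ] [44.4  6.  38. ]
lever tri [568.92463301 -43.56805194  98.31105512] housing NL [527.97994344   5.96474241  82.21015575] block near-right [538.16044558  39.18278156  28.25430732]
```

```bash
sed -i 's/^p=.*/p=np.array([612.6,-5.7,-.311])/' goal.py; python3 goal.py -117 34.5 34
```

```text
t 3.2833 shutter-frame tcp [-140.3   -6.9  197.7] rpy [-1.7997e+02 -2.0000e-02 -1.7290e+01] F [-0.23  0.02 -0.7 ] w 0.4
tool shift [ 23.6 -41.  163.7] turn to align (deg) 0.5283878343772273
```

```bash
python3 -m jog '[[[12,-20,0,0.009,0],[12,-20,0,0,0],[0,0,35,0,0],[0,0,35,0,0],[0,0,35,0,0],[0,0,30,0,0],[0,0,20,0,0],[0,0,0,0,0]]]'; python3 goal.py -92 34.5 32
python3 - <<'E'
from h import *
im=env.grab_frame('wrist');cv2.imwrite('pics/w2.png',im[:,:,::-1])
E
python3 goal.py -92 34.5 32
```

```text
t: 3.95
ee_pos: [507.1, 57.6, 38.5]
orientation: [179.9, 0.5, -18.2]
contact_force: [-0.1, 0.2, 0.7]
grip_width: 0.6
t 3.95 shutter-frame tcp [-119.9   28.    38.5] rpy [179.87   0.5  -18.2 ] F [-0.11  0.18  0.73] w 0.6
tool shift [27.9 -6.7  6.3] turn to align (deg) -0.382998042595041
t 4.0 shutter-frame tcp [-118.1   28.5   40.9] rpy [179.91   0.3  -18.2 ] F [-0.26 -0.01 -0.99] w 0.1
tool shift [26.1 -6.1  8.7] turn to align (deg) -0.3766985159981111
```

View pics/w2.png

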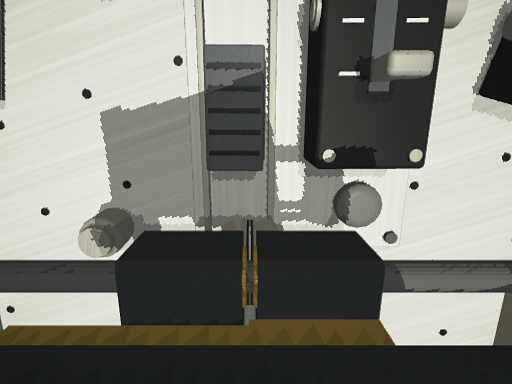

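```bash
python3 -m jog '[[[0,-6,4,-0.006,0],[8,0,4,0,0],[0,0,0,0,0],[0,0,0,0,0]]]'; python3 goal.py -92 34.5 32
```

```text
t: 4.33
ee_pos: [522.2, 61.7, 35.7]
orientation: [-180.0, -0.1, -17.8]
contact_force: [-0.8, -0.2, -0.3]
grip_width: 0.2
t 4.3333 shutter-frame tcp [-106.7   36.5   35.7] rpy [-1.7998e+02 -1.3000e-01 -1.7770e+01] F [-0.79 -0.2  -0.34] w 0.2
tool shift [14.7  2.   3.7] turn to align (deg) 0.04869020197600804
```

```bash
python3 -m jog '[[[6,1,2,0,0],[5,0,0,0,0],[4,0,0,0,0],[4,0,0,0,0],[4,0,0,0,0],[4,0,0,0,0],[4,0,0,0,0],[4,0,0,0,0]]]'; python3 goal.py -32.5 35 34
python3 -m jog '[[[4,0,0,0,0],[4,0,0,0,0],[4,0,0,0,0],[4,0,0,0,0],[0,0,0,0,0]]]'; python3 goal.py -32.5 35 34
python3 - <<'E'
from h import *
im=env.grab_frame('wrist');cv2.imwrite('pics/w3.png',im[:,:,::-1])
E
```

```text
t: 5.0
ee_pos: [554.1, 50.2, 32.6]
orientation: [180.0, 0.0, -17.8]
contact_force: [-0.1, 0.6, -0.7]
grip_width: 0.4
t 5.0 shutter-frame tcp [-72.8  35.4  32.6] rpy [180.     0.   -17.77] F [-0.15  0.57 -0.67] w 0.4
tool shift [40.3  0.4 -1.4] turn to align (deg) 0.04798909735950119
t: 5.42
ee_pos: [570.0, 45.1, 32.7]
orientation: [-180.0, -0.0, -17.8]
contact_force: [0.0, 0.7, 0.7]
grip_width: 0.5
t 5.4167 shutter-frame tcp [-56.2  35.3  32.7] rpy [-1.7999e+02 -4.0000e-02 -1.7790e+01] F [0.02 0.69 0.72] w 0.5
tool shift [23.7  0.3 -1.3] turn to align (deg) 0.03257340772881179
```

View pics/w3.png

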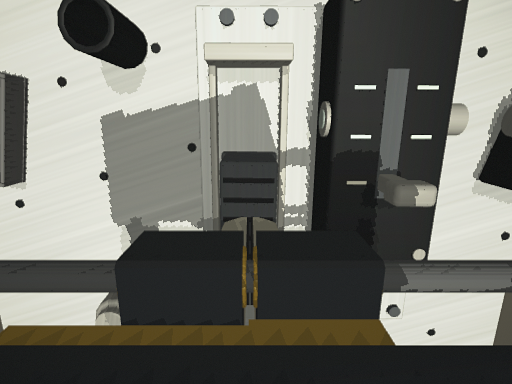

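```bash
cat > bk.py <<'E'
from h import *
import sys
m=env.camera_model('wrist');p=np.array([612.6,-5.7,-.311])
R=cv2.Rodrigues(m['rvec'])[0]
K=np.array([[m['fx'],0,m['cx']],[0,m['fy'],m['cy']],[0,0,1]])
a=[float(x) for x in sys.argv[1:]]
for u,v,h in zip(a[::3],a[1::3],a[2::3]):
    d=R.T@np.linalg.solve(K,[u,v,1]);c=-R.T@m['tvec'];print((u,v,h),W2S(c+d*(h-c[2])/d[2],p)[0].round(1))
E
python3 bk.py 222 152 64 276 152 64 206 62 38 292 62 38 250 220 33
```

```text
(222.0, 152.0, 64.0) [-10.   49.3  64. ]
(276.0, 152.0, 64.0) [-10.   18.5  64. ]
(206.0, 62.0, 38.0) [42.1 60.2 38. ]
(292.0, 62.0, 38.0) [42.1  7.5 38. ]
(250.0, 220.0, 33.0) [-61.8  33.2  33. ]
```

```bash
python3 - <<'E'
import cv2
a=cv2.imread('pics/w3.png')[30:250,180:450];cv2.imwrite('pics/w3z.png',cv2.resize(a,None,fx=2.7,fy=2.7,interpolation=cv2.INTER_CUBIC))
from bench import env
im=env.grab_frame('scene');cv2.imwrite('pics/s3.png',im[:,:,::-1]);a=im[100:290,180:430,::-1]
cv2.imwrite('pics/s3z.png',cv2.resize(a,None,fx=3.1,fy=3.1,interpolation=cv2.INTER_CUBIC))
E
```

```text
(no output)
```

View pics/w3z.png

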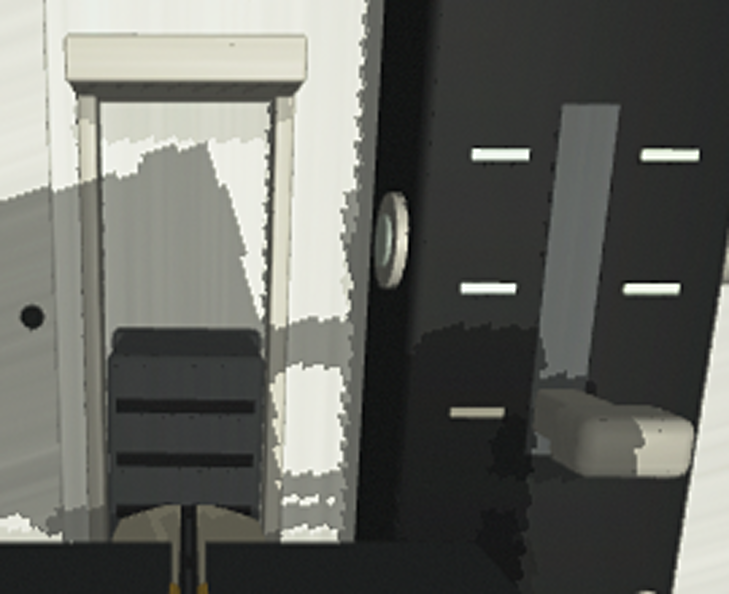

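View pics/s3z.png

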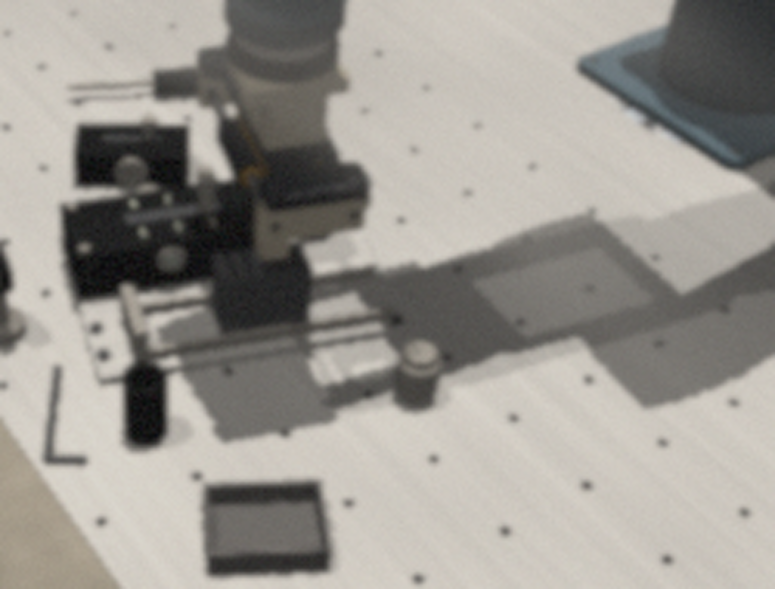

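```bash
python3 - <<'E'
from h import *
s=env.get_state();print(s['ee_pos'],s['contact_force'],s['grip_width'])
m=env.camera_model('wrist');R=cv2.Rodrigues(m['rvec'])[0];c=-R.T@m['tvec']
p=np.array([612.6,-5.7,-.311]);print('cam shutter',W2S(c,p))
q=W2S(s['ee_pos'],p)[0]
for dx in(-7.5,7.5):
  for dy in (-17.5,17.5): print(dx,dy,proj(S2W(q+[dx,dy,0],p),m).round(0),proj(S2W(q+[dx,dy,30],p),m).round(0))
print('TCP in scene z',(proj(s['ee_pos'],env.camera_model('scene'))-[180,100])*3.1)
# where would block be for x
for bx in (-50,-13):
  for x,y,h in((35,17,64),(35,-17,64),(35,20,20),(-35,17,64)): print(bx,x,y,h,proj(S2W((bx+x,35+y,h),p),m).round(0), ((proj(S2W((bx+x,35+y,h),p),env.camera_model('scene'))-[180,100])*3.1).round(0))
E
```

```text
[568.99988097  45.43002295  32.54875093] [ 1.24308289  0.44360123 -0.45214139] 0.8898524058329675
cam shutter [[  8.77021653  33.64836709 234.26301569]]
-7.5 -17.5 [[272. 223.]] [[275. 240.]]
-7.5 17.5 [[223. 223.]] [[218. 240.]]
7.5 -17.5 [[272. 203.]] [[276. 217.]]
7.5 17.5 [[222. 203.]] [[218. 217.]]
TCP in scene z [[271.10861043 291.61117502]]
-50 35 17 64 [[217. 160.]] [[224. 283.]]
-50 35 -17 64 [[277. 160.]] [[213. 254.]]
-50 35 20 20 [[220. 152.]] [[224. 330.]]
-50 -35 17 64 [[220. 271.]] [[315. 268.]]
-13 35 17 64 [[216.  92.]] [[175. 291.]]
-13 35 -17 64 [[278.  92.]] [[165. 262.]]
-13 35 20 20 [[218.  98.]] [[177. 338.]]
-13 -35 17 64 [[219. 215.]] [[268. 276.]]
```

```bash
python3 - <<'E'
import cv2,numpy as np
L=[]
for n in ('w1','w2','w3'):
    a=cv2.imread(f'pics/{n}.png')[195:290,190:310];L.append(cv2.convertScaleAbs(cv2.resize(a,None,fx=2.2,fy=4,interpolation=cv2.INTER_CUBIC),alpha=1.6,beta=20))
cv2.imwrite('pics/wc.png',np.hstack(L))
a=cv2.imread('pics/s3.png')[140:220,230:310];cv2.imwrite('pics/s3zz.png',cv2.convertScaleAbs(cv2.resize(a,None,fx=7,fy=7,interpolation=cv2.INTER_CUBIC),alpha=1.6,beta=20))
E
```

```text
(no output)
```

View pics/wc.png

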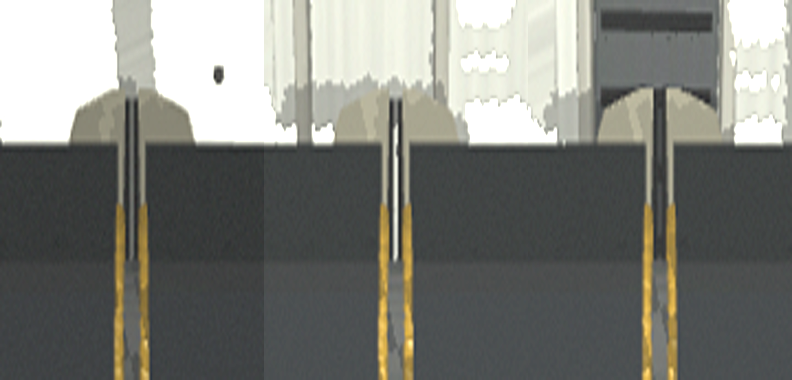

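View pics/s3zz.png

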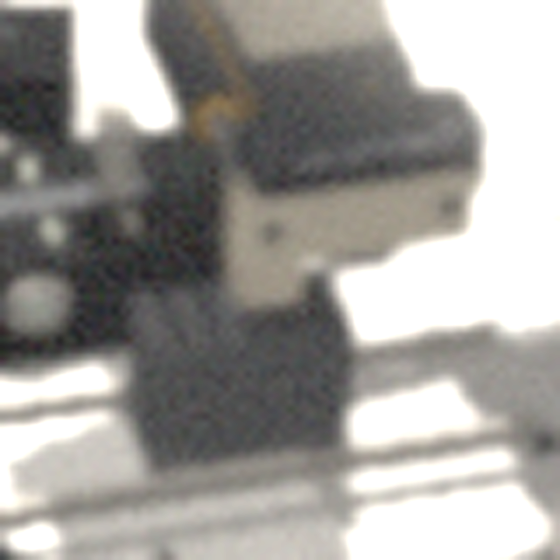

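```bash
python3 -m jog '[[[0,0,-15,0,0],[0,0,-15,0,0],[0,0,0,0,0],[0,0,0,0,0]]]'; python3 - <<'E'
from h import *
s=env.get_state();print(s['ee_pos'],s['contact_force'],s['qpos'])
im=env.grab_frame('scene');cv2.imwrite('pics/s4.png',im[:,:,::-1])
a=im[140:220,230:310,::-1];cv2.imwrite('pics/s4zz.png',cv2.convertScaleAbs(cv2.resize(a,None,fx=7,fy=7,interpolation=cv2.INTER_CUBIC),alpha=1.6,beta=20))
print((proj(s['ee_pos'],env.camera_model('scene'))-[230,140])*7)
im=env.grab_frame('wrist');cv2.imwrite('pics/w4.png',im[:,:,::-1])
E
```

```text
t: 5.85
ee_pos: [569.5, 45.5, 63.2]
orientation: [-180.0, -0.1, -17.8]
contact_force: [-0.6, -0.3, 0.4]
grip_width: 0.5
[569.51703116  45.46586763  63.23582877] [-0.617085   -0.26668873  0.42449931] [-6.61875509e+00  2.29230780e+01  9.42092119e+01  1.07048473e-03
  6.27601304e+01  1.01149280e+02]
[[264.92004954 309.64018842]]
```

View pics/s4zz.png

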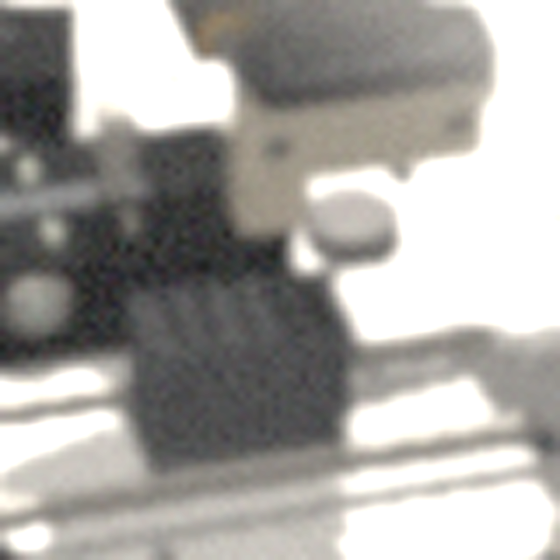

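View pics/w4.png

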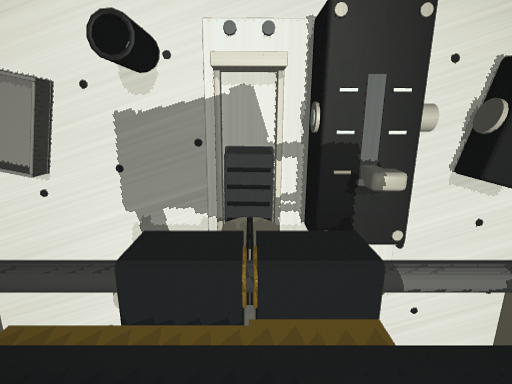

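```bash
python3 - <<'E'
from h import *
s=env.get_state();S=env.camera_model('scene');p=np.array([612.6,-5.7,-.311])
q=W2S(s['ee_pos'],p)[0];print(q)
for dz in (0,10,20,30,40):
  print(dz,[((proj(S2W(q+[dx,17,dz],p),S)-[230,140])*7).round(0).tolist()[0] for dx in(-7.5,7.5)],[proj(S2W(q+[dx,0,dz],env and p),env.camera_model('wrist')).round(0).tolist()[0] for dx in(-7.5,7.5)])
E
```

```text
[-57.85296771  35.28103716  61.96068462]
0 [[305.0, 340.0], [261.0, 347.0]] [[247.0, 223.0], [247.0, 203.0]]
10 [[306.0, 317.0], [262.0, 324.0]] [[247.0, 228.0], [247.0, 207.0]]
20 [[308.0, 294.0], [264.0, 301.0]] [[247.0, 234.0], [247.0, 212.0]]
30 [[309.0, 270.0], [265.0, 277.0]] [[247.0, 240.0], [247.0, 217.0]]
40 [[311.0, 246.0], [266.0, 253.0]] [[247.0, 247.0], [246.0, 222.0]]
```

```bash
python3 - <<'E'
from h import *
s=env.get_state();S=env.camera_model('scene');W=env.camera_model('wrist');p=np.array([612.6,-5.7,-.311])
q=W2S(s['ee_pos'],p)[0]
for u,v in ((240,237),(250,237),(245,230)):
  x,f=tri([(S,(230+u/7-.4,140+v/7-.4)),(W,(250,217))]);print((W2S(x,p)[0]-q).round(1),f.round(1))
E
```

```text
[ 9.  -2.  34.2] [ 1.  -0.4  0.  -0.3]
[ 8.3 -2.  32.7] [-0.1  0.1 -0.   0. ]
[ 9.5 -2.  36.2] [ 0.1 -0.   0.  -0. ]
```

```bash
python3 -m jog '[[[-28,0,0,0,0],[-28,0,0,0,0],[0,0,0,0,0],[0,0,25,0,0],[0,0,15,0,0],[0,0,8,0,0],[0,0,4,0,0],[0,0,0,0,0]]]'; python3 goal.py -92.5 34.5 8
python3 - <<'E'
from h import *
im=env.grab_frame('scene')
a=im[100:290,180:430,::-1];cv2.imwrite('pics/s5z.png',cv2.resize(a,None,fx=3.1,fy=3.1,interpolation=cv2.INTER_CUBIC))
E
```

```text
t: 6.62
ee_pos: [515.0, 62.5, 9.5]
orientation: [180.0, 0.1, -17.8]
contact_force: [-0.1, 0.3, 0.0]
grip_width: 0.3
t 6.6167 shutter-frame tcp [-113.8   35.1    9.5] rpy [ 1.7997e+02  1.2000e-01 -1.7780e+01] F [-0.14  0.31  0.  ] w 0.3
tool shift [21.3  0.6  1.5] turn to align (deg) 0.03970640278943449
```

View pics/s5z.png

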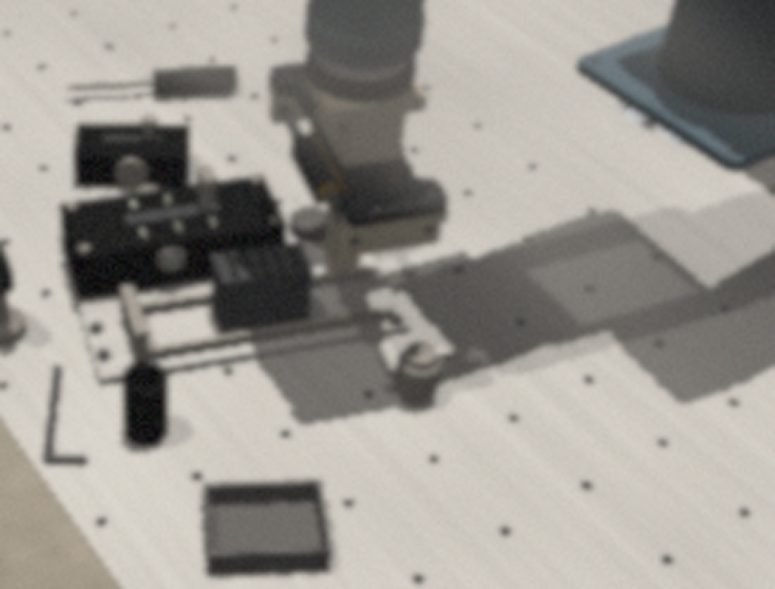

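```bash
python3 -m jog '[[[0,0,-10,0,0],[8,0,0,0,0],[6,0,0,0,0],[4,0,0,0,0],[4,0,0,0,0],[4,0,0,0,0],[4,0,0,0,0],[4,0,0,0,0]]]'; python3 goal.py -32.5 34.5 20
python3 - <<'E'
from h import *
for n in('scene','wrist'):
    im=env.grab_frame(n)
    cv2.imwrite(f'pics/{n}6.png',im[:,:,::-1])
a=cv2.imread('pics/scene6.png')[100:290,180:430];cv2.imwrite('pics/s6z.png',cv2.resize(a,None,fx=3.1,fy=3.1,interpolation=cv2.INTER_CUBIC))
E
```

```text
t: 7.33
ee_pos: [547.8, 52.2, 20.4]
orientation: [180.0, 0.1, -17.8]
contact_force: [-4.4, 1.1, 2.5]
grip_width: 0.4
t 7.3333 shutter-frame tcp [-79.4  35.3  20.4] rpy [ 1.7999e+02  7.0000e-02 -1.7770e+01] F [-4.37  1.1   2.45] w 0.4
tool shift [46.9  0.8  0.4] turn to align (deg) 0.04879320943770438
```

View pics/s6z.png

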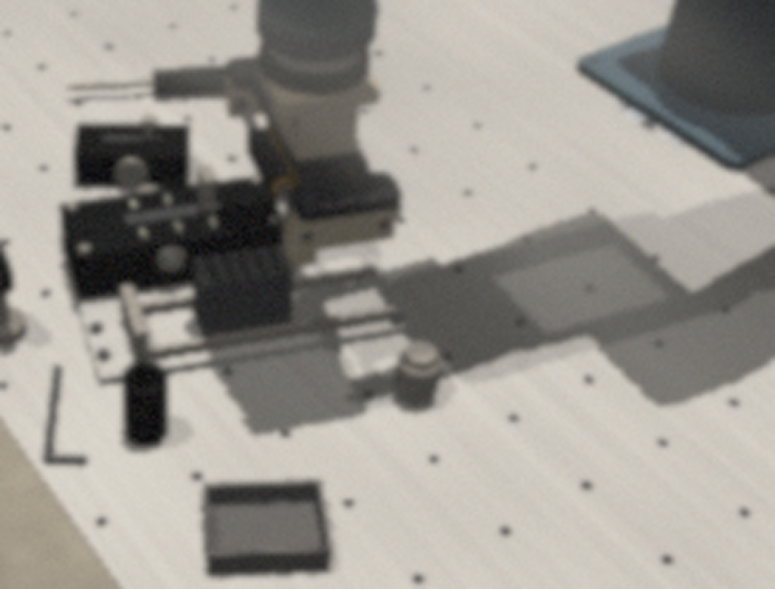

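View pics/wrist6.png

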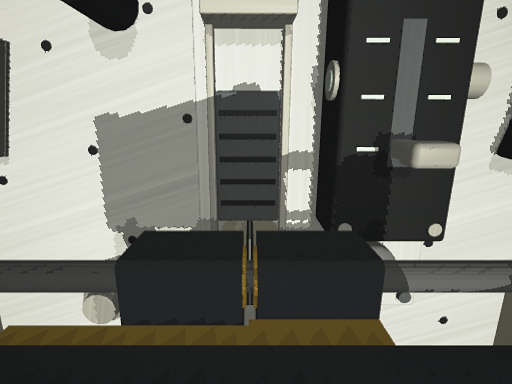

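```bash
python3 -m jog '[[[4,0,0,0,0],[4,0,0,0,0],[4,0,0,0,0],[4,0,0,0,0],[4,0,0,0,0],[4,0,0,0,0],[0,0,0,0,0]]]'; python3 goal.py -32.5 34.5 20
python3 - <<'E'
from h import *
for n in('scene','wrist'):
    im=env.grab_frame(n)
    cv2.imwrite(f'pics/{n}7.png',im[:,:,::-1])
a=cv2.imread('pics/scene7.png')[100:290,180:430];cv2.imwrite('pics/s7z.png',cv2.resize(a,None,fx=3.1,fy=3.1,interpolation=cv2.INTER_CUBIC))
E
```

```text
t: 8.02
ee_pos: [572.1, 44.4, 20.7]
orientation: [-180.0, -0.1, -17.8]
contact_force: [-0.4, -0.4, 0.0]
grip_width: 0.5
t 8.0167 shutter-frame tcp [-53.9  35.3  20.7] rpy [-1.7999e+02 -7.0000e-02 -1.7790e+01] F [-0.42 -0.43  0.02] w 0.5
tool shift [21.4  0.9  0.7] turn to align (deg) 0.032976167225548636
```

View pics/s7z.png

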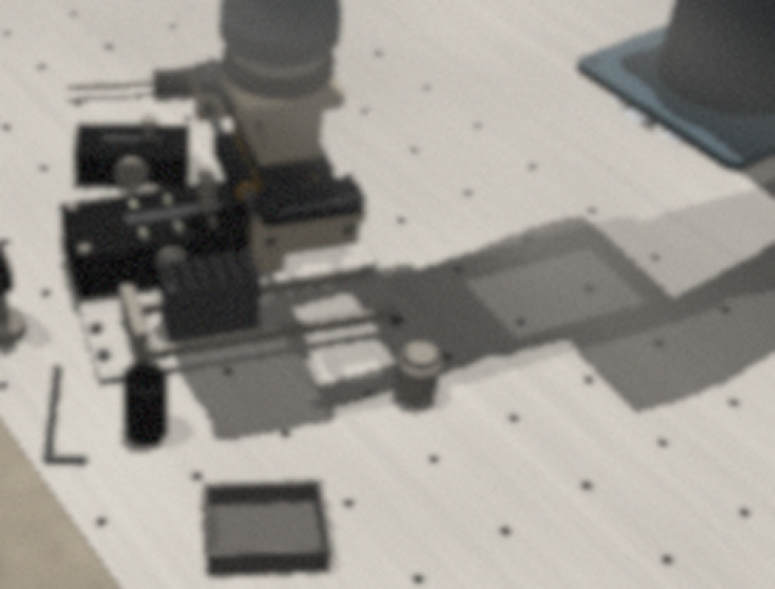

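View pics/wrist7.png

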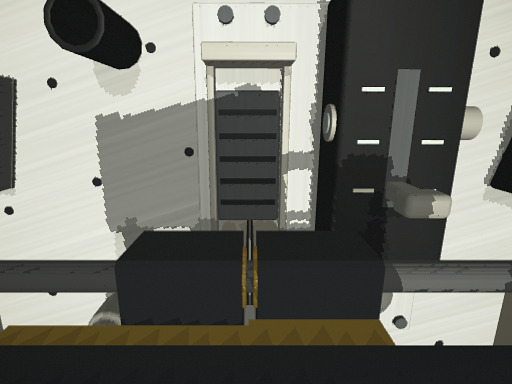

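```bash
python3 -m jog '[[[4,0,0,0,0],[4,0,0,0,0],[4,0,0,0,0],[3,0,0,0,0],[2,0,0,0,0],[1,0,0,0,0],[0,0,0,0,0]]]'; python3 goal.py -32.5 34.5 20;  python3 -m jog '[[[1,0,0,0,0],[1,0,0,0,0],[0,0,0,0,0]]]'; python3 goal.py -32.5 34.5 20
python3 - <<'E'
from h import *
for n in('scene','wrist'):
    im=env.grab_frame(n)
    cv2.imwrite(f'pics/{n}8.png',im[:,:,::-1])
E
```

```text
t: 8.7
ee_pos: [588.3, 39.2, 20.7]
orientation: [-180.0, -0.0, -17.8]
contact_force: [-2.2, 0.6, 1.4]
grip_width: 0.5
t 8.7 shutter-frame tcp [-36.8  35.4  20.7] rpy [-1.800e+02 -2.000e-02 -1.778e+01] F [-2.24  0.65  1.35] w 0.5
tool shift [4.3 0.9 0.7] turn to align (deg) 0.03889018539099354
t: 8.95
ee_pos: [589.8, 38.8, 20.6]
orientation: [180.0, 0.0, -17.8]
contact_force: [-3.9, 0.7, 2.8]
grip_width: 0.5
t 8.95 shutter-frame tcp [-35.4  35.4  20.6] rpy [ 1.800e+02  2.000e-02 -1.777e+01] F [-3.91  0.73  2.83] w 0.5
tool shift [2.9 0.9 0.6] turn to align (deg) 0.048767308413079746
```

View pics/wrist8.png

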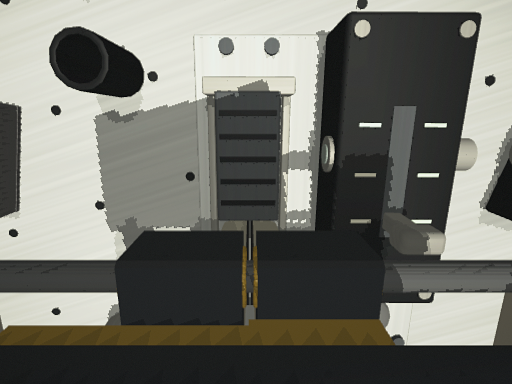

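```bash
python3 -m jog '[[[1,0,0,0,0],[0,0,0,0,0]]]'; python3 -m jog '[[[1,0,0,0,0],[0,0,0,0,0]]]';python3 -m jog '[[[0.5,0,0,0,0],[0,0,0,0,0]]]'; python3 goal.py -32.5 34.5 20
```

```text
t: 9.22
ee_pos: [589.7, 38.8, 20.6]
orientation: [180.0, 0.1, -17.8]
contact_force: [-6.1, 1.6, 5.4]
grip_width: 0.7
t: 9.38
ee_pos: [589.7, 38.9, 20.6]
orientation: [180.0, 0.2, -17.8]
contact_force: [-8.9, 3.5, 6.9]
grip_width: 0.8
t: 9.55
ee_pos: [589.7, 38.8, 20.6]
orientation: [180.0, 0.3, -17.8]
contact_force: [-9.7, 3.1, 8.0]
grip_width: 0.5
t 9.55 shutter-frame tcp [-35.4  35.4  20.6] rpy [179.97   0.28 -17.76] F [-9.72  3.11  8.03] w 0.5
tool shift [2.9 0.9 0.6] turn to align (deg) 0.06365999808080858
```

```bash
python3 -m jog '[[[-2,0,0,0,0],[-6,0,0,0,0],[-8,0,0,0,0],[0,0,0,0,0]]]'; python3 goal.py
python3 - <<'E'
from h import *
for n in('scene','wrist'):
    im=env.grab_frame(n)
    cv2.imwrite(f'pics/{n}9.png',im[:,:,::-1])
a=cv2.imread('pics/scene9.png')[100:290,180:430];a=cv2.resize(a,None,fx=3.1,fy=3.1,interpolation=cv2.INTER_CUBIC);cv2.imwrite('pics/s9z.png',a)
a=cv2.imread('pics/wrist9.png')[0:240,180:460];a=cv2.resize(a,None,fx=2.4,fy=2.4,interpolation=cv2.INTER_CUBIC);cv2.imwrite('pics/w9z.png',a)
E
```

```text
t: 9.88
ee_pos: [575.9, 43.3, 20.5]
orientation: [180.0, 0.0, -17.8]
contact_force: [-0.7, -0.2, -0.7]
grip_width: 0.3
t 9.8833 shutter-frame tcp [-49.9  35.4  20.5] rpy [ 1.800e+02  2.000e-02 -1.776e+01] F [-0.73 -0.18 -0.72] w 0.3
```

View pics/s9z.png

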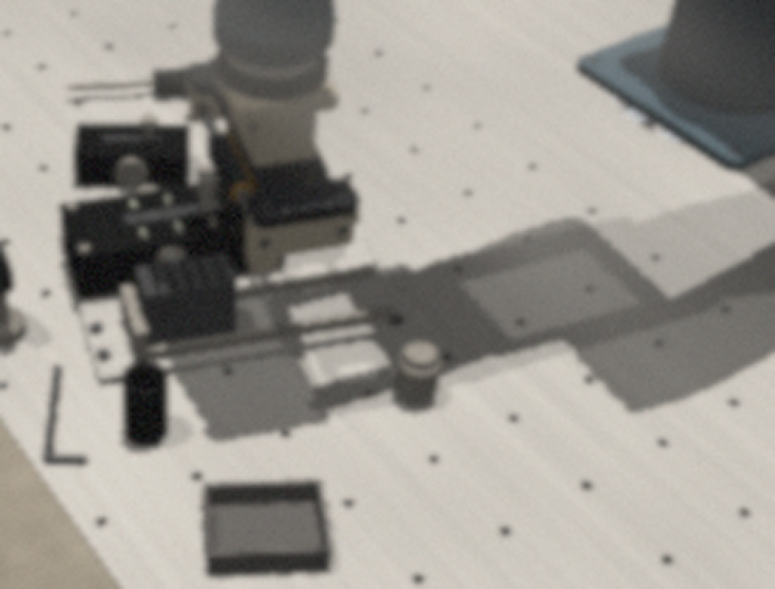

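View pics/w9z.png

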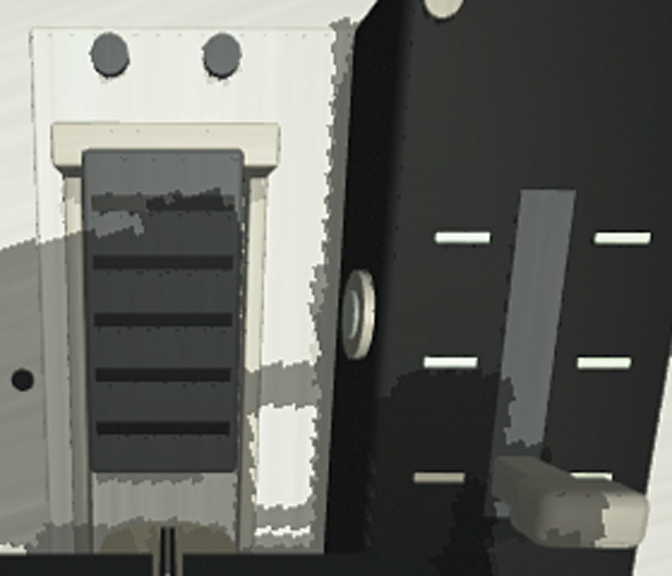

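```bash
python3 bk.py 214.5 62.5 64 281 62.5 64 217.5 196 64 278 196 64 203 68.5 38 293 68.5 38; python3 goal.py -72 -50 38
```

```text
(214.5, 62.5, 64.0) [43.7 51.  64. ]
(281.0, 62.5, 64.0) [43.7 18.1 64. ]
(217.5, 196.0, 64.0) [-24.6  51.3  64. ]
(278.0, 196.0, 64.0) [-24.6  18.   64. ]
(203.0, 68.5, 38.0) [44.8 60.6 38. ]
(293.0, 68.5, 38.0) [44.8  8.5 38. ]
t 9.9833 shutter-frame tcp [-48.5  35.4  20.8] rpy [-1.800e+02 -5.000e-02 -1.777e+01] F [0.17 0.3  0.46] w 0.3
tool shift [-23.5  85.4 -17.2] turn to align (deg) 0.05371966615352264
```

```bash
python3 -m jog '[[[6,0,1,0,0],[4,0,1,0,0],[2,0,0,0,0],[1,0,0,0,0],[0.5,0,0,0,0],[0,0,0,0,0],[0,0,0,0,0]]]';python3 goal.py -35.4 35 18
```

```text
t: 10.57
ee_pos: [589.7, 38.7, 18.4]
orientation: [180.0, 0.0, -17.8]
contact_force: [-0.0, -0.4, -0.9]
grip_width: 0.5
t 10.5667 shutter-frame tcp [-35.4  35.3  18.4] rpy [ 1.7999e+02  3.0000e-02 -1.7770e+01] F [-0.01 -0.35 -0.86] w 0.5
tool shift [-0.   0.3  0.4] turn to align (deg) 0.045324469103821485
```

```bash
python3 -m jog '[[[0.5,0,0,0,0],[0,0,0,0,0],[0,0,0,0,0]]]';python3 -m jog '[[[0.5,0,0,0,0],[0,0,0,0,0],[0,0,0,0,0]]]';python3 goal.py -35.4 35 18
```

```text
t: 10.82
ee_pos: [589.8, 38.8, 18.4]
orientation: [180.0, 0.1, -17.8]
contact_force: [-3.1, 0.8, 0.3]
grip_width: 0.4
t: 11.07
ee_pos: [589.8, 38.8, 18.4]
orientation: [180.0, 0.1, -17.8]
contact_force: [-4.4, 2.1, 1.1]
grip_width: 0.3
t 11.0667 shutter-frame tcp [-35.4  35.4  18.4] rpy [ 1.7999e+02  1.2000e-01 -1.7770e+01] F [-4.42  2.15  1.05] w 0.3
tool shift [-0.   0.4  0.4] turn to align (deg) 0.050425095085074645
```

```bash
python3 -m jog '[[[-4,0,0,0,0],[-18,0,0,0,0],[-18,0,0,0,0],[0,0,-20,0,0],[0,0,-20,0,0],[0,0,0,0,0]]]';python3 goal.py -75 -50 60
```

```text
t: 11.57
ee_pos: [556.5, 50.3, 62.7]
orientation: [-179.9, -0.5, -17.8]
contact_force: [1.3, -0.2, 0.6]
grip_width: 0.5
t 11.5667 shutter-frame tcp [-70.5  36.1  62.7] rpy [-179.91   -0.52  -17.76] F [ 1.25 -0.25  0.63] w 0.5
tool shift [-4.6 86.1  2.5] turn to align (deg) 0.06201671004782128
```

```bash
python3 -m jog '[[[-4,20,0,0,0],[0,25,0,0,0],[0,25,0,0,0],[0,16,0,0,0],[0,0,0,0,0],[0,0,0,0,0]]]';python3 goal.py -75 -50 33
python3 - <<'E'
from h import *
for n in('scene','wrist'):
    im=env.grab_frame(n)
    cv2.imwrite(f'pics/{n}10.png',im[:,:,::-1])
a=cv2.imread('pics/scene10.png')[100:290,180:430];a=cv2.resize(a,None,fx=3.1,fy=3.1,interpolation=cv2.INTER_CUBIC);cv2.imwrite('pics/s10z.png',a)
E
```

```text
t: 12.07
ee_pos: [523.2, -30.8, 58.5]
orientation: [-180.0, -0.1, -17.9]
contact_force: [0.9, 0.3, -0.4]
grip_width: 0.8
t 12.0667 shutter-frame tcp [-77.4 -51.2  58.5] rpy [-1.7999e+02 -7.0000e-02 -1.7900e+01] F [ 0.85  0.34 -0.44] w 0.8
tool shift [ 2.4 -1.2 25.5] turn to align (deg) -0.08147682171068027
```

View pics/s10z.png

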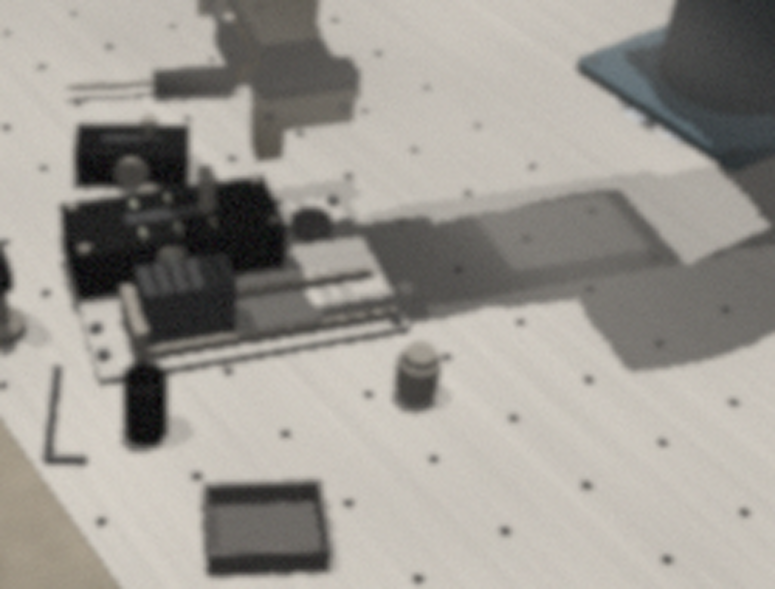

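View pics/wrist10.png

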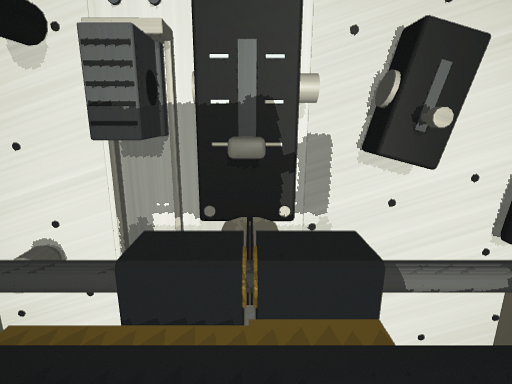

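```bash
python3 -m jog '[[[0,-1,14,0,0],[0,0,11,0,0],[8,0,0,0,0],[8,0,0,0,0],[6,0,0,0,0],[0,0,0,0,0],[0,0,0,0,0]]]';python3 goal.py -44.4 -50 33
python3 - <<'E'
from h import *
for n in('scene','wrist'):
    im=env.grab_frame(n)
    cv2.imwrite(f'pics/{n}11.png',im[:,:,::-1])
a=cv2.imread('pics/scene11.png')[100:290,180:430];a=cv2.resize(a,None,fx=3.1,fy=3.1,interpolation=cv2.INTER_CUBIC);cv2.imwrite('pics/s11z.png',a)
E
```

```text
t: 12.75
ee_pos: [545.1, -35.9, 34.1]
orientation: [-180.0, -0.1, -17.8]
contact_force: [0.1, -0.6, 0.9]
grip_width: 0.4
t 12.75 shutter-frame tcp [-55.  -49.4  34.1] rpy [-1.7999e+02 -7.0000e-02 -1.7770e+01] F [ 0.06 -0.57  0.91] w 0.4
tool shift [10.6  0.6  1.2] turn to align (deg) 0.05377818877499152
```

View pics/s11z.png

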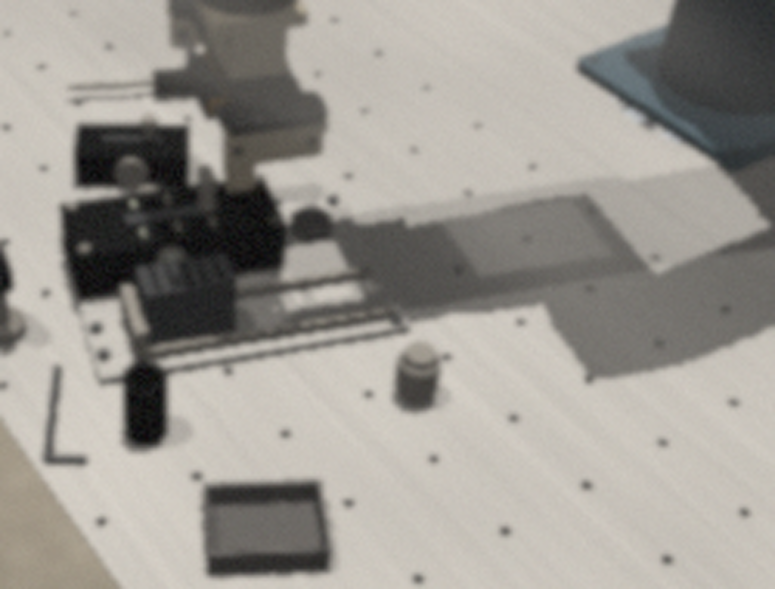

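View pics/wrist11.png

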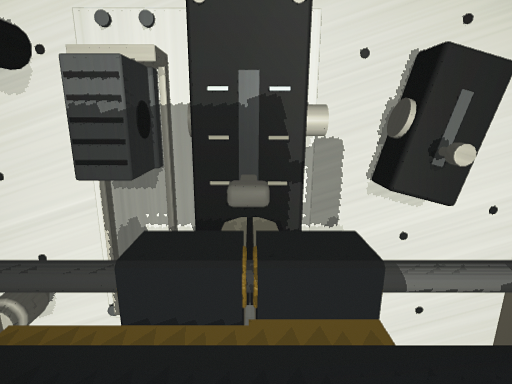

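```bash
python3 -m jog '[[[4,0,0,0,0],[4,0,0,0,0],[3,0,0,0,0],[3,0,0,0,0],[3,0,0,0,0],[3,0,0,0,0]]]';python3 -m jog '[[[3,0,0,0,0],[3,0,0,0,0],[3,0,0,0,0],[3,0,0,0,0],[3,0,0,0,0],[3,0,0,0,0]]]';python3 goal.py 11.6 -50 33
python3 - <<'E'
from h import *
for n in('scene','wrist'):
    im=env.grab_frame(n)
    cv2.imwrite(f'pics/{n}12.png',im[:,:,::-1])
E
```

```text
t: 13.35
ee_pos: [561.7, -41.5, 33.4]
orientation: [180.0, 0.2, -17.8]
contact_force: [-4.7, 1.7, 4.3]
grip_width: 0.4
t: 13.85
ee_pos: [580.8, -47.6, 33.7]
orientation: [-180.0, -0.0, -17.8]
contact_force: [-0.9, 0.8, 0.5]
grip_width: 0.5
t 13.85 shutter-frame tcp [-17.4 -49.6  33.7] rpy [-1.800e+02 -3.000e-02 -1.778e+01] F [-0.87  0.8   0.51] w 0.5
tool shift [29.   0.4  0.7] turn to align (deg) 0.041588357882709204
```

View pics/wrist12.png

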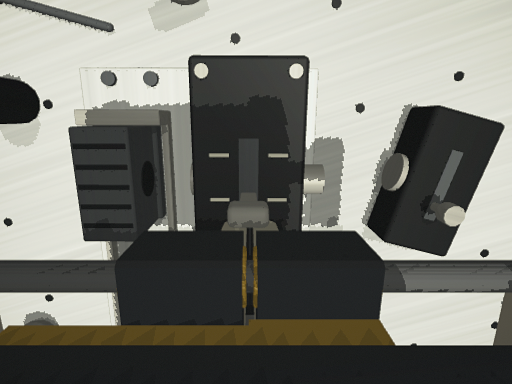

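```bash
python3 -m jog '[[[3,0,0,0,0],[3,0,0,0,0],[3,0,0,0,0],[3,0,0,0,0],[3,0,0,0,0],[3,0,0,0,0],[3,0,0,0,0],[3,0,0,0,0]]]';python3 -m jog '[[[2,0,0,0,0],[1,0,0,0,0],[0,0,0,0,0],[0,0,0,0,0]]]';python3 goal.py 11.6 -50 33
python3 - <<'E'
from h import *
for n in('scene','wrist'):
    im=env.grab_frame(n)
    cv2.imwrite(f'pics/{n}13.png',im[:,:,::-1])
E
```

```text
t: 14.62
ee_pos: [604.3, -55.1, 33.8]
orientation: [-180.0, -0.1, -17.8]
contact_force: [0.4, 0.6, -0.2]
grip_width: 0.3
t: 14.95
ee_pos: [606.0, -55.7, 33.6]
orientation: [-180.0, -0.0, -17.8]
contact_force: [0.3, 0.4, -0.2]
grip_width: 0.7
t 14.95 shutter-frame tcp [  9.  -49.6  33.6] rpy [-1.800e+02 -1.000e-02 -1.778e+01] F [ 0.27  0.37 -0.22] w 0.7
tool shift [2.6 0.4 0.6] turn to align (deg) 0.042688732676040786
```

View pics/wrist13.png

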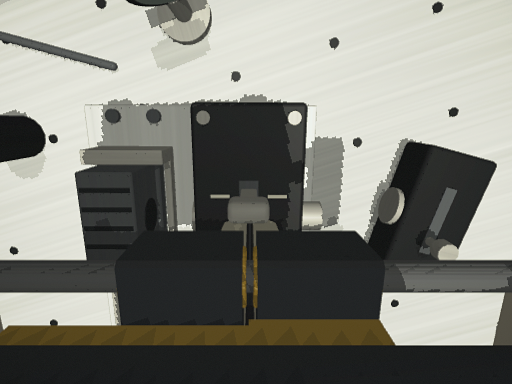

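Lever at about (248,212), level with the far mark. I'll confirm the hard stop gently, then retreat.

```bash
python3 -m jog '[[[1,0,0,0,0],[1,0,0,0,0],[0,0,0,0,0]]]';python3 -m jog '[[[1,0,0,0,0],[1,0,0,0,0],[0,0,0,0,0]]]';python3 goal.py 11.6 -50 33
```

```text
t: 15.3
ee_pos: [608.0, -56.3, 33.7]
orientation: [180.0, -0.0, -17.8]
contact_force: [0.7, 0.8, -0.4]
grip_width: 0.6
t: 15.55
ee_pos: [608.3, -56.4, 33.5]
orientation: [180.0, 0.2, -17.8]
contact_force: [-5.0, 1.5, 3.9]
grip_width: 0.8
t 15.55 shutter-frame tcp [ 11.4 -49.6  33.5] rpy [ 1.7999e+02  1.7000e-01 -1.7770e+01] F [-4.96  1.48  3.89] w 0.8
tool shift [0.2 0.4 0.5] turn to align (deg) 0.04914301593052883
```

```bash
python3 -m jog '[[[-4,0,0,0,0],[-12,0,0,0,0],[-15,0,0,0,0],[-15,0,0,0,0],[0,0,-25,0,0],[0,0,-30,0,0],[0,0,-30,0,0],[0,0,-20,0,0]]]'; python3 -m jog '[[[-30,0,0,0,0],[-30,0,0,0,0],[-30,0,0,0,0],[0,0,0,0,0],[0,0,0,0,0]]]';python3 goal.py
python3 - <<'E'
from h import *
np.save('w14m.npy',env.camera_model('wrist'),allow_pickle=True)
for n in('scene','wrist','top'):
    im=env.grab_frame(n)
    cv2.imwrite(f'pics/{n}14.png',im[:,:,::-1])
a=cv2.imread('pics/scene14.png')[100:290,180:430];a=cv2.resize(a,None,fx=3.1,fy=3.1,interpolation=cv2.INTER_CUBIC);cv2.imwrite('pics/s14z.png',a)
a=cv2.imread('pics/wrist14.png')[0:220,140:390];a=cv2.resize(a,None,fx=2.7,fy=2.7,interpolation=cv2.INTER_CUBIC);cv2.imwrite('pics/w14z.png',a)
E
```

```text
t: 16.22
ee_pos: [567.2, -43.1, 141.6]
orientation: [-180.0, -0.2, -17.8]
contact_force: [1.7, -0.6, 0.0]
grip_width: 0.4
t: 16.63
ee_pos: [479.6, -15.0, 139.1]
orientation: [-180.0, -0.1, -17.7]
contact_force: [-0.2, 0.2, 0.2]
grip_width: -0.1
t 16.6333 shutter-frame tcp [-123.8  -49.5  139.1] rpy [-1.800e+02 -9.000e-02 -1.775e+01] F [-0.24  0.23  0.22] w -0.1
```

View pics/s14z.png

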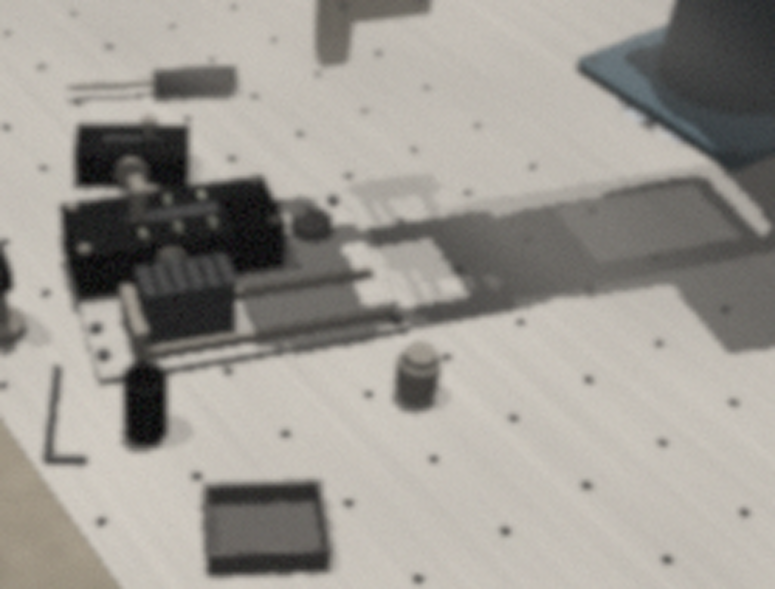

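View pics/w14z.png

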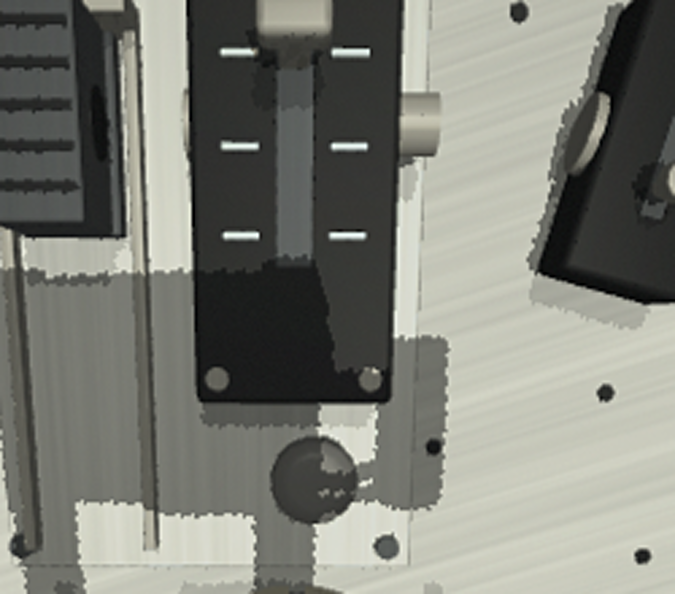

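```bash
python3 - <<'E'
from bench import env
print(env.close_job(), env.get_state()['t'])
E
```

```text
the job is handed in; nothing more can be done
the job is handed in; nothing more can be done
```

The block is at the end stop and the lever is at the second stop. I did them in that order and handed the job in at about 17 s of the 43 s allowed.

- **Block:** I pushed it along the channel with the closed fingertips. It stopped at the same tool position on two separate pushes while the force rose: to about 10 N on the first, then about 5 N on a gentler repeat. In the wrist picture its far edge measured x = 43.7 mm against the stop face at 44.8 mm, which is within the measuring error. The last picture from the fixed scene camera shows it unchanged.
- **Lever:** I pushed it from closed, past the first detent, to the second stop. A light 5 N press met firm resistance at tool x = 11.4 mm; I had predicted 11.6 mm. After I backed off, the wrist picture showed it still at the far mark.
- **Disagreement – fingertips:** they sit about 33 mm higher than the reported tool position. My first approach therefore passed over the block without moving it and with no contact force. I measured the offset from two camera views and worked with it from then on.
- **Disagreement – first push:** I pushed high on the block to keep the gripper clear of the lever. The 10 N push also showed 8 N upward on the tool, so the block may have tipped slightly. It lay flat afterwards, and I repeated the push lower and more gently.
- **Everything else:** by eye in the last pictures, the filter knob, the cap and the other things on the bench had not moved. I did not measure them again.

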